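# Sort sweet tins by heft

### The arm

A 6-joint arm with a two-finger parallel gripper is mounted at the origin on the work surface. World frame = base frame: x ahead of the robot, y to its left, z up, the work surface at z = 0. Lengths are in m, angles in rad, forces in N, time in s.
With the tool pointing down it reaches from about 0.3 to 0.85 m from the base axis. Payload 5.4 kg.
Tool frame: the origin (TCP) lies midway between the tips of the shut fingers; the grasp point (between the pads) lies 19 mm behind it; z points along the fingers, y is the line along which they close (so a half turn about z gives the same grasp; the last joint's range is limited). The gripper opens to 85 mm and grips with 20 to 120 N. Pads are 22 mm wide; open, the fingers measure 114 mm over their backs; the gripper's body (76 mm by 85 mm) begins 54 mm behind the grasp point. The pads swing forward as they close: fully open they stand 13 mm farther back than shut.
Start: joints at [-1.311, 0.158, 1.597, -0, 1.386, -0.21], TCP at [0.26, -0.513, 0.231] pointing down, gripper open.
Joint ranges: [-2.91, 2.91], [-0.94, 2.29], [0.18, 2.7], [-1.29, 4.43], [0.17, 2.64], [-3, 3]. Speed limits (rad/s): [2.57, 2.57, 3.14, 3.14, 3.14, 3.14].

### API

Orientations are given as [roll, pitch, yaw] about the fixed x, y, z axes, in that order (R = Rz(yaw) Ry(pitch) Rx(roll)).
In Python, from cell import robot, vision gives the robot as it stands.
- The arm moves only by the tool drive_tool, never from a script. Its argument "plan" is a list of rows, each a list of 3 entries, a list of its own where there are three numbers: the turn, a rotation vector about the tool's x, y, z in degrees, then the shift along the tool's x, y, z in cm, then the finger opening in cm, from 0 to 8.54. In form: [[[wx, wy, wz], [x, y, z], gripper], ...]. A call has exactly 10 rows; each row shifts and turns the commanded pose from where the row before left it, along the tool's axes as they then stand; what a row does not reach is not made up. A row lasts 1/12 s, in which the tool goes at most 41.7 mm and 7.16 degrees, less where a joint would pass 70% of its speed; a pose out of reach is approached as far as the arm can. A call with a gripper value outside its range is refused whole. The fingers move at their own pace and stop on an object; "squeeze" is the grip in N (left out, the last holds). Time passes only in rows, so rows that do not move let the fingers close, or fill a call up. It gives the time, the measured TCP pose, the force, the opening and the grip force at its end, in the units of the state.
- robot.sense(): the state, without advancing time (a new reading comes with each control period).
- vision.read_camera(name): name is "scene" or "top" or "wrist"; returns a dict with "img" (480x640x3 uint8, blue, green, red), "vertical_fov" (degrees; the focal length in pixels is half the picture's height over the tangent of half this angle, whatever the lens; pixels are square), "cx", "cy" (the principal point, pixels), "pose" (4x4, takes a point from camera to world coordinates). Camera axes: x right, y down, z forward; pixel columns grow to the right and rows downward; lengths in m; the calibration is good to about 2 mm. A picture is of the moment at which its call begins. There is no depth.
- robot.finish_job(): hands the job in; it is judged then, once.
Trained networks look in a picture, given as the dict that the camera call returned (one of the last four; its "shot" number tells which), for a name from the list of things; names that differ only in an ending like _2 or _b are one class to them, and where a whole thing is asked for, a point or a joint stands for the part that bears it (a point fixed in the world has none). Each returns a list of dicts, best first, with "score" (0 to 1); they miss things now and then, are a little off and sometimes report something else, mostly with a low value. They report only what shows in the picture. A call takes as long as a camera call.
- vision.boxes_of(query, picture): "box" ([left, top, width, height] in pixels, round what is visible of it).
- vision.tip_of(query, picture): "position" ([column, row] in pixels: a listed point, or the origin of a listed thing).
The state is a dict: "time_s": time; "joint_positions": joint angles; "qd": joint speeds; "joint_efforts": joint torques, N m; "tcp_pos": TCP position; "tool_rot": TCP orientation; "wrist_force": force on the tool from outside, world axes, zero at the start; "wrist_torque": the same for the moment, N m; "opening": finger opening in m; "grip_force": force on a finger pad.
Only numpy, scipy, OpenCV 4.12 (cv2) and the standard library are available. Lean on these libraries where they do the work, as an engineer would, in place of code of your own. Each camera call takes 0.05 s, during which the arm holds its last target. There are 200 camera calls.

### The job

Two white-lidded sweet tins on the shop counter look alike, but each may be full, half full or empty: lift each to feel its weight, then stand it in the rack lane with the matching tag (green full, orange half full, red empty) and slide it back along the lane until the black plate behind it is pushed fully in, firmly but gently, then let go. Leave the tins standing there, the third lane's plate untouched, and the yellow-lidded tin and the other things on the counter where they are.

Things in the scene. Friction and masses are not known exactly. Their poses are not given: they have to be found in the camera images.
- tin_a: Square blue sweet tin, 56 x 56 mm, 94 mm high (plus a 6 mm button on the lid), straight sides. White lid: to be sorted. Origin: centre of its underside; z up. Looks alike whatever it holds; weighs 170 g empty, 370 g half full, 650 g full (within 8 percent). The three tins hold three different amounts, in any order. The solid toffee block shut inside has 1 to 3 mm of play.
- tin_b: Square blue sweet tin, 56 x 56 mm, 94 mm high (plus a 6 mm button on the lid), straight sides. White lid: to be sorted. Origin: centre of its underside; z up. Looks alike whatever it holds; weighs 170 g empty, 370 g half full, 650 g full (within 8 percent). The three tins hold three different amounts, in any order. The solid toffee block shut inside has 1 to 3 mm of play.
- tin_done: Square blue sweet tin, 56 x 56 mm, 94 mm high (plus a 6 mm button on the lid), straight sides. Yellow lid: already checked, to be left alone. Origin: centre of its underside; z up. 
- rack: Fixed sorting rack. Grey deck, its top at z = 10 mm, rack x -120 to +100 mm, 345 mm wide. Three lanes along rack x (away from the robot), centred on rack y = +115 (left), 0 (middle), -115 mm (right), each between white rails 18 mm high above the deck, 68 mm apart, from x = -85 to +100 mm, open at front and top. Origin: on the counter at x = y = 0.
- tag_full: Green flat tag, 24 x 70 x 3 mm, fixed on the deck at the front end of the lane for full tins (at rack x = -105 mm, on the lane's centre line; which lane it marks changes). Origin: centre of its underside, at deck height; axes parallel to the rack's.
- tag_half: Orange flat tag, 24 x 70 x 3 mm, fixed on the deck at the front end of the lane for half-full tins (at rack x = -105 mm, on the lane's centre line; which lane it marks changes). Origin: centre of its underside, at deck height; axes parallel to the rack's.
- tag_empty: Red flat tag, 24 x 70 x 3 mm, fixed on the deck at the front end of the lane for empty tins (at rack x = -105 mm, on the lane's centre line; which lane it marks changes). Origin: centre of its underside, at deck height; axes parallel to the rack's.
- plate_left (a joint): Black upright sliding plate, 58 mm wide, 4 to 48 mm above the deck, at the back of the left lane. Value: m pushed in along rack +x, 0 at first, 0.014 at its end stop. About 5 N moves it, it stays where left; at the end stop the force rises sharply, and over 25 N harms it. Its depth differs every time and is not measured: at first its face is anywhere from rack x = 0 to +40 mm.
- plate_mid (a joint): Black upright sliding plate, 58 mm wide, 4 to 48 mm above the deck, at the back of the middle lane. Value: m pushed in along rack +x, 0 at first, 0.014 at its end stop. About 5 N moves it, it stays where left; at the end stop the force rises sharply, and over 25 N harms it. Its depth differs every time and is not measured: at first its face is anywhere from rack x = 0 to +40 mm.
- plate_right (a joint): Black upright sliding plate, 58 mm wide, 4 to 48 mm above the deck, at the back of the right lane. Value: m pushed in along rack +x, 0 at first, 0.014 at its end stop. About 5 N moves it, it stays where left; at the end stop the force rises sharply, and over 25 N harms it. Its depth differs every time and is not measured: at first its face is anywhere from rack x = 0 to +40 mm.
- jar: Amber glass jar with a steel cap, 60 mm across, 85 mm high; a bystander. Origin: centre of its underside.
- pump: White pump bottle, 56 mm across, 149 mm high, spout to its -x; a bystander. Origin: centre of its underside.
- napkins: Black napkin box, 110 x 130 mm, 90 mm high; a bystander. Origin: centre of its underside.

How it is judged:
On the way, in this order (a step that is already met when the one before it is completed fails the run):
1. one of the white-lidded tins is lifted clear (its underside more than 25 mm above the counter) (height (world z) of any of tin_a, tin_b above 0.025 m), for 0.2 s.
2. with one white-lidded tin standing in a lane, the other is lifted clear (((((y of tin_a in the frame of rack between 0.1 and 0.13 m and x of tin_a in the frame of rack between -0.09 and 0.05 m) or (y of tin_a in the frame of rack between -0.015 and 0.015 m and x of tin_a in the frame of rack between -0.09 and 0.05 m) or (y of tin_a in the frame of rack between -0.13 and -0.1 m and x of tin_a in the frame of rack between -0.09 and 0.05 m)) and height (world z) of tin_a below 0.015 m and height (world z) of tin_b above 0.025 m) or (((y of tin_b in the frame of rack between 0.1 and 0.13 m and x of tin_b in the frame of rack between -0.09 and 0.05 m) or (y of tin_b in the frame of rack between -0.015 and 0.015 m and x of tin_b in the frame of rack between -0.09 and 0.05 m) or (y of tin_b in the frame of rack between -0.13 and -0.1 m and x of tin_b in the frame of rack between -0.09 and 0.05 m)) and height (world z) of tin_b below 0.015 m and height (world z) of tin_a above 0.025 m))), for 0.2 s.
At the end, for the whole second after the job is handed in: Each white-lidded tin stands upright, still and released on the deck in the lane whose tag matches its true weight (within 15 mm of the lane's centre line), the plate in that lane is pushed in by at least 9.5 of its 14 mm, and the plate of the lane without a tin is pushed in by less than 3 mm (angle between each of tin_a, tin_b's own z axis and vertical below 0.1 rad and linear speed of each of tin_a, tin_b below 0.02 m/s and z of tin_a in the frame of rack between 0.006 and 0.015 m and ((y of tin_a in the frame of tag_empty between -0.015 and 0.015 m and contact force between tin_a and rack between 0.8 and 2.55 N) or (y of tin_a in the frame of tag_half between -0.015 and 0.015 m and contact force between tin_a and rack between 2.9 and 4.55 N) or (y of tin_a in the frame of tag_full between -0.015 and 0.015 m and contact force between tin_a and rack between 5 and 8.5 N)) and (((y of tin_a in the frame of rack between 0.1 and 0.13 m and x of tin_a in the frame of rack between -0.09 and 0.05 m) and value of joint plate_left above 0.0095 m) or ((y of tin_a in the frame of rack between -0.015 and 0.015 m and x of tin_a in the frame of rack between -0.09 and 0.05 m) and value of joint plate_mid above 0.0095 m) or ((y of tin_a in the frame of rack between -0.13 and -0.1 m and x of tin_a in the frame of rack between -0.09 and 0.05 m) and value of joint plate_right above 0.0095 m)) and z of tin_b in the frame of rack between 0.006 and 0.015 m and ((y of tin_b in the frame of tag_empty between -0.015 and 0.015 m and contact force between tin_b and rack between 0.8 and 2.55 N) or (y of tin_b in the frame of tag_half between -0.015 and 0.015 m and contact force between tin_b and rack between 2.9 and 4.55 N) or (y of tin_b in the frame of tag_full between -0.015 and 0.015 m and contact force between tin_b and rack between 5 and 8.5 N)) and (((y of tin_b in the frame of rack between 0.1 and 0.13 m and x of tin_b in the frame of rack between -0.09 and 0.05 m) and value of joint plate_left above 0.0095 m) or ((y of tin_b in the frame of rack between -0.015 and 0.015 m and x of tin_b in the frame of rack between -0.09 and 0.05 m) and value of joint plate_mid above 0.0095 m) or ((y of tin_b in the frame of rack between -0.13 and -0.1 m and x of tin_b in the frame of rack between -0.09 and 0.05 m) and value of joint plate_right above 0.0095 m)) and (value of joint plate_left below 0.003 m or (y of tin_a in the frame of rack between 0.1 and 0.13 m and x of tin_a in the frame of rack between -0.09 and 0.05 m) or (y of tin_b in the frame of rack between 0.1 and 0.13 m and x of tin_b in the frame of rack between -0.09 and 0.05 m)) and (value of joint plate_mid below 0.003 m or (y of tin_a in the frame of rack between -0.015 and 0.015 m and x of tin_a in the frame of rack between -0.09 and 0.05 m) or (y of tin_b in the frame of rack between -0.015 and 0.015 m and x of tin_b in the frame of rack between -0.09 and 0.05 m)) and (value of joint plate_right below 0.003 m or (y of tin_a in the frame of rack between -0.13 and -0.1 m and x of tin_a in the frame of rack between -0.09 and 0.05 m) or (y of tin_b in the frame of rack between -0.13 and -0.1 m and x of tin_b in the frame of rack between -0.09 and 0.05 m))); the robot touches nothing.
It fails at once if a white-lidded tin is pressed against a sliding plate with more than 25 N (contact force between any of tin_a, tin_b and plate_left above 25 N or contact force between any of tin_a, tin_b and plate_mid above 25 N or contact force between any of tin_a, tin_b and plate_right above 25 N).
It fails at once if a white-lidded tin is slammed down on or driven into the rack with more than 80 N (contact force between any of tin_a, tin_b and rack above 80 N).
It fails at once if a white-lidded tin is tipped more than 35 degrees (angle between any of tin_a, tin_b's own z axis and vertical above 0.61 rad).
It fails at once if the yellow-lidded tin, the jar, the pump bottle or the napkin box is moved more than 15 mm (distance of any of tin_done, jar, pump, napkins from where it was at the start of the episode above 0.015 m).
It also fails if it takes over 72 s, if anything falls off the work surface, if the arm or the gripper's body presses on something with over 40 N, if the wrist force passes 120 N, or if a joint passes its speed limit or range.

## Working session

There is one attempt and no reset: what is moved stays moved. The work goes in short steps, Python scripts to look and compute and a tool call to move; the robot and the scene stay as the last step left them, time stands still between calls to the robot, and variables do not carry over. Pictures are saved under pics/ and viewed, at most 10 in all, crops included, and the job is handed in when it is done.

Besides the shell and the picture viewer there is one more tool, called after "Call:" as name(argument=value, ...), one argument or row to a line, values as JSON. drive_tool: Moves the arm, as the interface text tells. Its arguments: {"type":"object","properties":{"plan":{"type":"array"},"squeeze":{"type":"number"}},"required":["plan"]}

```bash
mkdir -p pics; ls; python3 - <<'E'
from cell import robot, vision
import cv2
for n in ("scene","top"):
    p=vision.read_camera(n); cv2.imwrite(f"pics/{n}0.png",p["img"])
    print(n,p["vertical_fov"],p["cx"],p["cy"],p["pose"].tolist() if hasattr(p["pose"],"tolist") else p["pose"])
    for q in ("tin_a","tin_done","rack","tag_full","tag_half","tag_empty","jar","pump","napkins"):
        print(q,[(round(d["score"],2),[round(v) for v in d["box"]]) for d in vision.boxes_of(q,p)][:4])
print(robot.sense())
E
```

```text
pics
scene 56.738127875940044 320.2513451902583 231.56400546187592 [[0.1671059327826014, 0.6331841465476862, -0.7557469442806471, 1.2958886483160656], [0.9859304664676595, -0.10413763747831442, 0.13075346171822438, -0.10851374263251053], [0.0040893177573675865, -0.7669636164911044, -0.641677558014277, 0.674182195894722], [0.0, 0.0, 0.0, 1.0]]
tin_a [(0.79, [184, 195, 34, 52]), (0.68, [142, 235, 40, 58])]
tin_done [(0.72, [125, 194, 42, 48])]
rack [(0.8, [282, 218, 172, 78])]
tag_full [(0.77, [342, 220, 30, 9]), (0.17, [140, 235, 41, 55])]
tag_half [(0.5, [389, 217, 31, 8])]
tag_empty [(0.8, [293, 222, 28, 6])]
jar [(0.71, [259, 286, 28, 54])]
pump []
napkins [(0.94, [414, 142, 70, 62])]
top 46.505358153837676 318.0018936523633 235.7141407696573 [[-0.004065258742869507, -0.9942518500048326, 0.10698940336931466, 0.42655772803922387], [-0.9999911427059466, 0.003925297671039454, -0.0015187323165634023, 0.010790443619090966], [0.0010900371595338506, -0.10699462977253639, -0.9942590009745091, 1.256470560660947], [0.0, 0.0, 0.0, 1.0]]
tin_a [(0.91, [415, 260, 39, 32]), (0.91, [448, 196, 38,
[... 404 characters left out ...]
nt_positions': array([-1.31104946e+00,  1.58393770e-01,  1.59699023e+00,  2.84109595e-05,
        1.38617605e+00, -2.10070464e-01]), 'qd': array([ 1.05564045e-03,  9.61464159e-04, -7.31310264e-04,  1.66567550e-03,
       -1.81090817e-04,  6.30005212e-05]), 'joint_efforts': array([-5.01993436e-04, -3.96026587e+01, -3.31705105e+01, -1.08052868e-04,
        5.94731719e-04,  1.87016082e-05]), 'tcp_pos': array([ 0.26031931, -0.51269454,  0.23130755]), 'tool_rot': array([ 3.14155494e+00, -2.05158840e-05,  4.69812113e-01]), 'wrist_force': array([ 0.02933893,  0.37297919, -1.48936052]), 'wrist_torque': array([-0.0024328 , -0.0165178 ,  0.03089243]), 'grip_force': 0.0, 'opening': 0.08533692473488098}
```

```bash
python3 - <<'E'
import cv2
i=cv2.imread("pics/top0.png"); cv2.imwrite("pics/topc.png",cv2.resize(i[100:370,80:540],(800,470),interpolation=cv2.INTER_CUBIC))
E
```

```text
(no output)
```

View pics/topc.png

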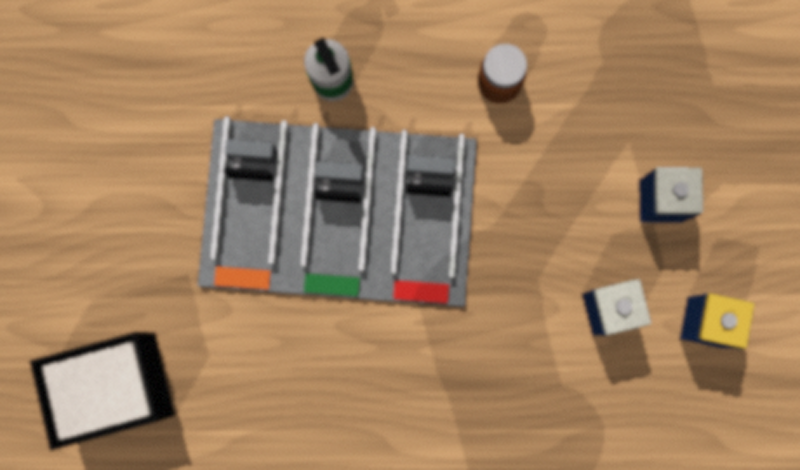

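View pics/scene0.png

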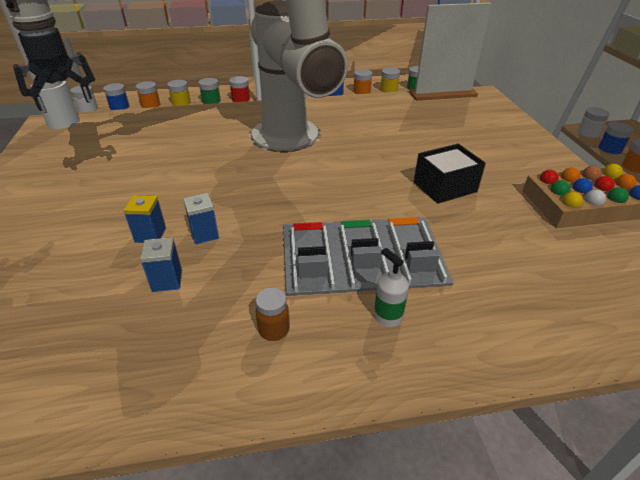

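The top crop shows the lanes left to right as orange, green and red. The white lids are near crop (672,192) and (617,307), with the yellow lid at (727,320).

```bash
cat >h.py <<'E'
import numpy as np, cv2
from cell import robot, vision
def w(p,px,z):
    f=p["img"].shape[0]/2/np.tan(np.radians(p["vertical_fov"]/2)); T=np.array(p["pose"])
    px=np.atleast_2d(px); d=np.c_[(px[:,0]-p["cx"])/f,(px[:,1]-p["cy"])/f,np.ones(len(px))]@T[:3,:3].T
    return (T[:3,3]+d*((z-T[2,3])/d[:,2:]))[:,:2]
def rect(p,m,box,z):
    """outline of mask m inside box -> (centre, size, angle deg) in world plane z"""
    l,t,a,b=[int(v) for v in box]; k=np.zeros_like(m); k[t:t+b,l:l+a]=m[t:t+b,l:l+a]
    c=max(cv2.findContours(k,cv2.RETR_EXTERNAL,cv2.CHAIN_APPROX_NONE)[0],key=cv2.contourArea)
    (c0,s,an)=cv2.minAreaRect((w(p,c[:,0].astype(float),z)*1000).astype(np.float32))
    return np.round(c0,1),np.round(s,1),round(an,1)
E
python3 - <<'E'
from h import *
p=vision.read_camera("top"); h=cv2.cvtColor(p["img"],cv2.COLOR_BGR2HSV); H,S,V=cv2.split(h)
white=((S<60)&(V>110)).astype(np.uint8)
for n,b in (("far",(440,190,52,50)),("near",(408,255,52,45))): print(n,rect(p,white,b,.094))
print("yel",rect(p,((H>18)&(H<35)&(S>150)).astype(np.uint8),(474,265,45,40),.094))
print("green",rect(p,((H>40)&(H<80)&(S>100)).astype(np.uint8),(245,250,50,30),.013))
print("red",rect(p,(((H<8)|(H>172))&(S>150)).astype(np.uint8),(300,255,45,25),.013))
print("orange",rect(p,((H>5)&(H<18)&(S>190)).astype(np.uint8),(195,245,45,25),.013))
for q,z in (("tin_a",0),("tin_done",0),("rack",0),("tag_full",.01),("tag_half",.01),("tag_empty",.01)):
    for d in vision.tip_of(q,p)[:2]: print(q,round(d["score"],2),w(p,d["position"],z).round(3))
E
```

```text
far (array([ 607.6, -311.1]), array([54.8, 55. ]), 88.0)
near (array([ 466.6, -239.3]), array([56.5, 56.8]), 13.5)
yel (array([ 449.7, -363.1]), array([56.5, 56.6]), 77.4)
green (array([499.2, 115.6]), array([67.6, 22.8]), 85.2)
red (array([489.5,   0.5]), array([68.1, 23.9]), 85.4)
orange (array([508.3, 229.5]), array([62.8, 17.1]), 84.6)
tin_a 0.94 [[ 0.471 -0.242]]
tin_a 0.75 [[ 0.603 -0.311]]
tin_done 0.82 [[ 0.446 -0.367]]
rack 0.6 [[0.601 0.111]]
tag_full 0.6 [[0.499 0.119]]
tag_full 0.6 [[ 0.602 -0.315]]
tag_half 0.52 [[0.508 0.236]]
tag_half 0.22 [[0.773 0.12 ]]
tag_empty 0.61 [[ 0.487 -0.004]]
```

Call:
drive_tool(
  plan=[
    [[0,0,0],[3.1,-1.5,0],8.5],
    [[0,0,0],[3.1,-1.5,0],8.5],
    [[0,0,0],[3.1,-1.5,0],8.5],
    [[0,0,0],[3.1,-1.5,0],8.5],
    [[0,0,0],[3.1,-1.5,0],8.5],
    [[0,0,0],[3.1,-1.5,0],8.5],
    [[0,0,0],[3.1,-1.5,0],8.5],
    [[0,0,0],[3.1,-1.5,0],8.5],
    [[0,0,0],[3.0,-1.5,0],8.5],
    [[0,0,0],[3.0,-1.5,0],8.5],
  ],
  squeeze=50,
)

```text
time_s: 2.18
tcp_pos: [0.4678, -0.238, 0.2315]
tool_rot: [3.141, -0.0, 0.47]
wrist_force: [0.6, -0.2, 0.7]
opening: 0.0849
grip_force: 0.0
```

Call:
drive_tool(
  plan=[
    [[0,0,-7],[0,0,0],8.5],
    [[0,0,-7],[0,0,0],8.5],
    [[0,0,-7],[0,0,0],8.5],
    [[0,0,-7],[0,0,0],8.5],
    [[0,0,-7],[0,0,0],8.5],
    [[0,0,-7],[0,0,0],8.5],
    [[0,0,-7],[0,0,0],8.5],
    [[0,0,-7],[0,0,0],8.5],
    [[0,0,-7],[0,0,0],8.5],
    [[0,0,-7],[0,0,0],8.5],
  ],
)

```text
time_s: 3.02
tcp_pos: [0.467, -0.2395, 0.2313]
tool_rot: [3.142, 0.0, 1.698]
wrist_force: [0.1, -0.2, -0.1]
opening: 0.0851
grip_force: 0.0
```

```bash
cat >>h.py <<'E'
def st(tx,ty,tyaw):
    s=robot.sense(); y=s["tool_rot"][2]; d=np.array([tx,ty])-s["tcp_pos"][:2]
    wz=(np.degrees(y)-tyaw+180)%360-180
    print("t",round(s["time_s"],2),"tcp",s["tcp_pos"].round(4),"rpy",np.degrees(s["tool_rot"]).round(1),"F",s["wrist_force"].round(2),"op",s["opening"].round(4),"grip",round(s["grip_force"],1))
    print("tool cm x",round(100*(d[0]*np.cos(y)+d[1]*np.sin(y)),2),"y",round(100*(d[0]*np.sin(y)-d[1]*np.cos(y)),2),"wz",round(wz,1),"j6",s["joint_positions"][5].round(2))
E
python3 - <<'E'
from h import *
p=vision.read_camera("wrist"); cv2.imwrite("pics/w1.png",p["img"])
H,S,V=cv2.split(cv2.cvtColor(p["img"],cv2.COLOR_BGR2HSV))
b=vision.boxes_of("tin_a",p); print([(round(d["score"],2),np.round(d["box"])) for d in b])
print(rect(p,((S<60)&(V>110)).astype(np.uint8),b[0]["box"],.094))
st(.467,-.240,103.5)
E
```

```text
[(0.92, array([406., 244., 101.,  98.])), (0.59, array([285., 167.,  73.,  87.]))]
(array([ 607.1, -309.7]), array([53.9, 55.6]), 89.5)Traceback (most recent call last):
  File "<stdin>", line 6, in <module>
  File "h.py", line 16, in st
    print("t",round(s["time_s"],2),"tcp",s["tcp_pos"].round(4),"rpy",np.degrees(s["tool_rot"]).round(1),"F",s["wrist_force"].round(2),"op",s["opening"].round(4),"grip",round(s["grip_force"],1))
                                                                                                                                           ^^^^^^^^^^^^^^^^^^
AttributeError: 'float' object has no attribute 'round'
```

View pics/w1.png

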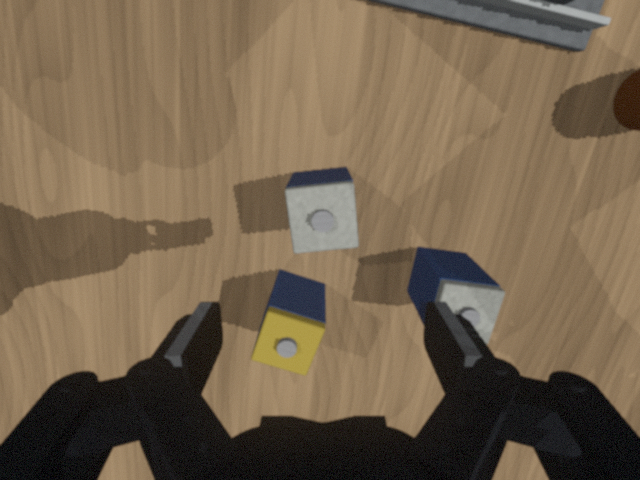

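The wrist view shows the near white tin's lid at (322,215), tilted a few degrees. The yellow lid is at (288,342), and the far tin is partly hidden behind the right finger at (470,315).

```bash
sed -i 's/s\["opening"\].round(4)/round(s["opening"],4)/' h.py; python3 - <<'E'
from h import *
p=vision.read_camera("wrist")
H,S,V=cv2.split(cv2.cvtColor(p["img"],cv2.COLOR_BGR2HSV))
c,s,a=rect(p,((S<60)&(V>110)).astype(np.uint8),(280,160,85,100),.094); print(c,s,a)
st(c[0]/1000,c[1]/1000,90+a)
E
```

```text
[ 467.3 -239. ] [56.4 57. ] 13.3
t 3.17 tcp [ 0.467  -0.2395  0.2313] rpy [180.    0.   96.7] F [ 0.98  0.8  -0.26] op 0.085 grip 0.0
tool cm x 0.05 y 0.04 wz -6.6 j6 -0.82
```

Call:
drive_tool(
  plan=[
    [[0,0,-6.6],[0,0,1],8.5],
    [[0,0,0],[0,0,2.2],8.5],
    [[0,0,0],[0,0,2.2],8.5],
    [[0,0,0],[0,0,2.2],8.5],
    [[0,0,0],[0,0,2.2],8.5],
    [[0,0,0],[0,0,2.2],8.5],
    [[0,0,0],[0,0,2.2],8.5],
    [[0,0,0],[0,0,2],8.5],
    [[0,0,0],[0,0,1.6],8.5],
    [[0,0,0],[0,0,0.8],8.5],
  ],
)

```text
time_s: 4.0
tcp_pos: [0.4658, -0.2385, 0.043]
tool_rot: [-3.139, -0.003, 1.804]
wrist_force: [-0.2, 0.1, 0.8]
opening: 0.085
grip_force: 0.0
```

Call:
drive_tool(
  plan=[
    [[0,0,0],[0,0,0],7],
    [[0,0,0],[0,0,0],5],
    [[0,0,0],[0,0,0],4],
    [[0,0,0],[0,0,0],4],
    [[0,0,0],[0,0,0],4],
    [[0,0,0],[0,0,0],4],
    [[0,0,0],[0,0,0],4],
    [[0,0,0],[0,0,0],4],
    [[0,0,0],[0,0,0],4],
    [[0,0,0],[0,0,0],4],
  ],
  squeeze=50,
)

```text
time_s: 4.83
tcp_pos: [0.4678, -0.2402, 0.0465]
tool_rot: [3.14, 0.002, 1.806]
wrist_force: [-1.0, 0.7, 5.2]
opening: 0.0556
grip_force: 53.9
```

Call:
drive_tool(
  plan=[
    [[0,0,0],[0,0,-0.5],4],
    [[0,0,0],[0,0,-1],4],
    [[0,0,0],[0,0,-1.5],4],
    [[0,0,0],[0,0,-1.5],4],
    [[0,0,0],[0,0,-1],4],
    [[0,0,0],[0,0,-0.5],4],
    [[0,0,0],[0,0,0],4],
    [[0,0,0],[0,0,0],4],
    [[0,0,0],[0,0,0],4],
    [[0,0,0],[0,0,0],4],
  ],
)

```text
time_s: 5.67
tcp_pos: [0.4664, -0.239, 0.1043]
tool_rot: [-3.14, -0.002, 1.807]
wrist_force: [0.2, -0.2, -2.5]
opening: 0.0554
grip_force: 53.3
```

```bash
python3 - <<'E'
from h import *
F=[]
for i in range(6): vision.read_camera("wrist"); F.append(robot.sense()["wrist_force"])
print(np.round(F,2).tolist(), np.mean(F,0)); st(.467,-.239,103)
E
```

```text
[[-0.38, 0.04, -1.15], [-0.48, -0.28, -2.33], [0.56, -0.57, -1.2], [-0.08, 0.43, -1.61], [-0.2, 0.18, -0.78], [1.2, 0.09, -1.5]] [ 0.10333283 -0.01673502 -1.42800385]
t 5.97 tcp [ 0.4669 -0.2395  0.1051] rpy [-180.    -0.   103.5] F [ 1.2   0.09 -1.5 ] op 0.0553 grip 53.3
tool cm x 0.04 y 0.02 wz 0.5 j6 -0.94
```

It weighs about 150 g, so it's the empty tin and goes in the red (right) lane.

Call:
drive_tool(
  plan=[
    [[0,0,0],[1,0.6,-0.5],4],
    [[0,0,0],[2,1.2,-0.5],4],
    [[0,0,0],[2.6,1.6,0],4],
    [[0,0,0],[2.6,1.6,0],4],
    [[0,0,0],[2.6,1.6,0],4],
    [[0,0,0],[2.6,1.6,0],4],
    [[0,0,0],[2.6,1.6,0],4],
    [[0,0,0],[2.5,1.6,0],4],
    [[0,0,0],[1.6,1.0,0],4],
    [[0,0,0],[1.0,0.6,0],4],
  ],
)

```text
time_s: 6.8
tcp_pos: [0.5445, -0.001, 0.1157]
tool_rot: [3.141, -0.001, 1.809]
wrist_force: [-0.1, -0.9, -1.4]
opening: 0.0556
grip_force: 53.4
```

Call:
drive_tool(
  plan=[
    [[0,0,-7.15],[0,0,0],4],
    [[0,0,-7.15],[0,0,0],4],
    [[0,0,-7.15],[0,0,0],4],
    [[0,0,-7.15],[0,0,0],4],
    [[0,0,-7.15],[0,0,0],4],
    [[0,0,-7.15],[0,0,0],4],
    [[0,0,-7.15],[0,0,0],4],
    [[0,0,-7.15],[0,0,0],4],
    [[0,0,-7.15],[0,0,0],4],
    [[0,0,-7.15],[0,0,0],4],
  ],
)

```text
time_s: 7.63
tcp_pos: [0.544, -0.004, 0.1155]
tool_rot: [-3.141, -0.0, 3.06]
wrist_force: [0.1, 0.0, -1.7]
opening: 0.0555
grip_force: 53.4
```

```bash
python3 - <<'E'
from h import *
F=[]
for i in range(3): p=vision.read_camera("wrist"); F.append(robot.sense()["wrist_force"][2])
print(np.mean(F)); cv2.imwrite("pics/w2.png",p["img"]); st(.5443,-.0041,175.2)
for q in ("tag_full","tag_half","tag_empty"):
    for d in vision.tip_of(q,p)[:2]: print(q,round(d["score"],2),w(p,d["position"],.01).round(3))
p=vision.read_camera("top"); cv2.imwrite("pics/t2.png",cv2.resize(p["img"][140:300,180:400],None,fx=3,fy=3,interpolation=cv2.INTER_CUBIC))
E
```

```text
-1.19376057337731
t 7.78 tcp [ 0.544  -0.004   0.1155] rpy [-180.     0.   174.8] F [ 0.41 -0.06 -1.08] op 0.0558 grip 53.4
tool cm x -0.03 y -0.01 wz -0.4 j6 -1.71
tag_full 0.69 [[0.501 0.114]]
tag_empty 0.96 [[0.491 0.001]]
```

View pics/w2.png

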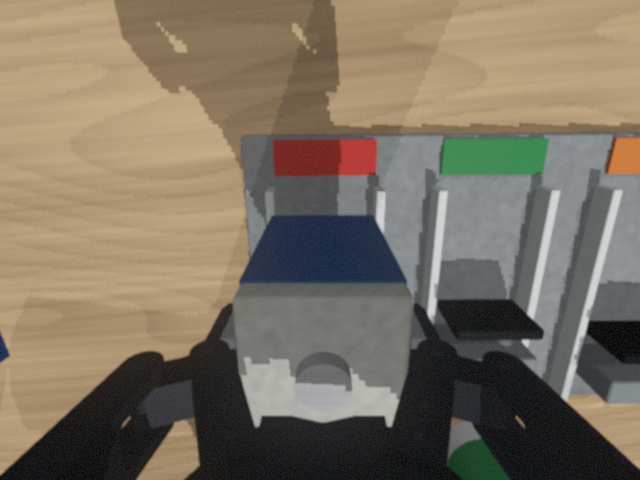

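View pics/t2.png

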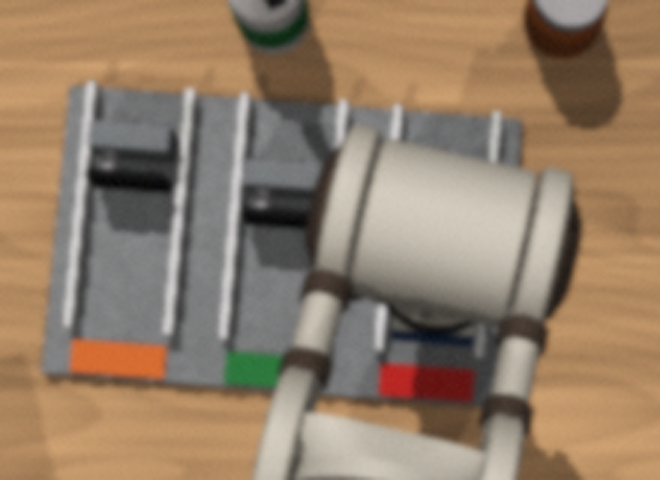

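Hover views: the tin is centred over the red lane, with tag and lid both at column about 325. Next I'll estimate the plate face depths from the first top image and lower the tin.

Call:
drive_tool(
  plan=[
    [[0,0,-0.4],[0,0,0.5],4],
    [[0,0,0],[0,0,1],4],
    [[0,0,0],[0,0,1],4],
    [[0,0,0],[0,0,1],4],
    [[0,0,0],[0,0,0.8],4],
    [[0,0,0],[0,0,0.6],4],
    [[0,0,0],[0,0,0.5],4],
    [[0,0,0],[0,0,0.3],4],
    [[0,0,0],[0,0,0],4],
    [[0,0,0],[0,0,0],4],
  ],
)

```text
time_s: 8.82
tcp_pos: [0.5443, -0.004, 0.0584]
tool_rot: [-3.142, 0.0, 3.062]
wrist_force: [-1.0, -0.3, -0.4]
opening: 0.0556
grip_force: 53.4
```

```bash
python3 - <<'E'
from h import *
p=vision.read_camera("top"); i=cv2.imread("pics/top0.png")
O=np.array([.6037,.1068]); ex=np.array([.9965,-.084]); ey=np.array([.084,.9965])
# brightness profile along each lane's centre line (world z .058 and .014) in the first picture
f=240/np.tan(np.radians(p["vertical_fov"]/2)); T=np.linalg.inv(np.array(p["pose"]))
g=cv2.cvtColor(i,cv2.COLOR_BGR2GRAY)
for n,l in (("left",.115),("mid",0),("right",-.115)):
    for z in (.014,.058):
        v=[]
        for x in np.arange(-.03,.071,.005):
            a=[]
            for dy in (-.015,-.0075,0,.0075,.015):
                P=T@np.r_[O+x*ex+(l+dy)*ey,z,1]; u=P[:2]/P[2]*f+[p["cx"],p["cy"]]
                a.append(cv2.getRectSubPix(g,(1,1),tuple(u))[0,0])
            v.append(int(np.mean(a)))
        print(n,z,v)
st(.5443,-.0041,175.2)
E
```

```text
left 0.014 [130, 130, 131, 131, 110, 82, 77, 77, 77, 75, 63, 16, 16, 35, 59, 49, 50, 103, 122, 123, 121]
left 0.058 [128, 130, 129, 109, 91, 87, 87, 83, 78, 48, 9, 23, 62, 68, 51, 80, 120, 123, 123, 115, 113]
mid 0.014 [113, 82, 77, 75, 75, 74, 66, 22, 15, 35, 63, 56, 51, 101, 122, 123, 122, 113, 111, 105, 101]
mid 0.058 [87, 82, 78, 77, 75, 60, 15, 19, 52, 69, 53, 70, 117, 123, 123, 116, 113, 112, 110, 107, 104]
right 0.014 [125, 128, 127, 121, 91, 76, 74, 71, 71, 69, 44, 10, 21, 51, 61, 50, 69, 116, 122, 123, 117]
right 0.058 [128, 127, 120, 87, 76, 74, 71, 71, 67, 27, 12, 31, 62, 56, 52, 101, 122, 123, 120, 110, 110]
t 8.87 tcp [ 0.5445 -0.0041  0.0587] rpy [-180.     0.   175.4] F [ 0.25 -0.46 -1.72] op 0.0554 grip 53.4
tool cm x 0.02 y -0.01 wz 0.2 j6 -1.72
```

Call:
drive_tool(
  plan=[
    [[0,0,0],[-0.3,0,0],4],
    [[0,0,0],[-0.5,0,0],4],
    [[0,0,0],[-0.5,0,0],4],
    [[0,0,0],[-0.5,0,0],4],
    [[0,0,0],[-0.5,0,0],4],
    [[0,0,0],[-0.4,0,0],4],
    [[0,0,0],[-0.3,0,0],4],
    [[0,0,0],[-0.2,0,0],4],
    [[0,0,0],[0,0,0],4],
    [[0,0,0],[0,0,0],4],
  ],
)

```text
time_s: 9.7
tcp_pos: [0.5759, -0.0065, 0.0582]
tool_rot: [3.142, -0.0, 3.062]
wrist_force: [-0.2, -0.1, -1.0]
opening: 0.0554
grip_force: 53.4
```

Call:
drive_tool(
  plan=[
    [[0,0,0],[-0.1,0,0],4],
    [[0,0,0],[-0.1,0,0],4],
    [[0,0,0],[-0.1,0,0],4],
    [[0,0,0],[-0.1,0,0],4],
    [[0,0,0],[-0.1,0,0],4],
    [[0,0,0],[-0.1,0,0],4],
    [[0,0,0],[-0.1,0,0],4],
    [[0,0,0],[-0.1,0,0],4],
    [[0,0,0],[0,0,0],4],
    [[0,0,0],[0,0,0],4],
  ],
)

```text
time_s: 10.53
tcp_pos: [0.584, -0.0072, 0.0583]
tool_rot: [3.142, 0.0, 3.062]
wrist_force: [0.8, -0.2, -1.4]
opening: 0.0554
grip_force: 53.4
```

Call:
drive_tool(
  plan=[
    [[0,0,0],[-0.1,0,0],4],
    [[0,0,0],[-0.1,0,0],4],
    [[0,0,0],[-0.1,0,0],4],
    [[0,0,0],[-0.1,0,0],4],
    [[0,0,0],[0,0,0],4],
    [[0,0,0],[0,0,0],4],
    [[0,0,0],[0,0,0],4],
    [[0,0,0],[0,0,0],4],
    [[0,0,0],[0,0,0],4],
    [[0,0,0],[0,0,0],4],
  ],
)

```text
time_s: 11.37
tcp_pos: [0.5871, -0.0074, 0.0579]
tool_rot: [3.142, -0.002, 3.062]
wrist_force: [-4.7, -0.5, 0.2]
opening: 0.0555
grip_force: 53.5
```

Call:
drive_tool(
  plan=[
    [[0,0,0],[-0.1,0,0],4],
    [[0,0,0],[-0.1,0,0],4],
    [[0,0,0],[-0.1,0,0],4],
    [[0,0,0],[-0.1,0,0],4],
    [[0,0,0],[0,0,0],4],
    [[0,0,0],[0,0,0],4],
    [[0,0,0],[0,0,0],4],
    [[0,0,0],[0,0,0],4],
    [[0,0,0],[0,0,0],4],
    [[0,0,0],[0,0,0],4],
  ],
)

```text
time_s: 12.2
tcp_pos: [0.5913, -0.0077, 0.0579]
tool_rot: [3.141, -0.001, 3.062]
wrist_force: [-4.4, 0.5, -1.5]
opening: 0.0555
grip_force: 53.6
```

Call:
drive_tool(
  plan=[
    [[0,0,0],[-0.1,0,0],4],
    [[0,0,0],[-0.1,0,0],4],
    [[0,0,0],[-0.1,0,0],4],
    [[0,0,0],[-0.1,0,0],4],
    [[0,0,0],[0,0,0],4],
    [[0,0,0],[0,0,0],4],
    [[0,0,0],[0,0,0],4],
    [[0,0,0],[0,0,0],4],
    [[0,0,0],[0,0,0],4],
    [[0,0,0],[0,0,0],4],
  ],
)

```text
time_s: 13.03
tcp_pos: [0.5954, -0.008, 0.0579]
tool_rot: [3.141, -0.001, 3.062]
wrist_force: [-5.4, 0.2, -3.0]
opening: 0.0556
grip_force: 53.6
```

Call:
drive_tool(
  plan=[
    [[0,0,0],[-0.1,0,0],4],
    [[0,0,0],[-0.1,0,0],4],
    [[0,0,0],[-0.05,0,0],4],
    [[0,0,0],[0,0,0],4],
    [[0,0,0],[0,0,0],4],
    [[0,0,0],[0,0,0],4],
    [[0,0,0],[0,0,0],4],
    [[0,0,0],[0,0,0],4],
    [[0,0,0],[0,0,0],4],
    [[0,0,0],[0,0,0],4],
  ],
)

```text
time_s: 13.87
tcp_pos: [0.5981, -0.0082, 0.0581]
tool_rot: [3.141, -0.001, 3.062]
wrist_force: [-4.6, 0.7, -4.5]
opening: 0.0554
grip_force: 53.5
```

Call:
drive_tool(
  plan=[
    [[0,0,0],[-0.05,0,0],4],
    [[0,0,0],[-0.05,0,0],4],
    [[0,0,0],[0,0,0],4],
    [[0,0,0],[0,0,0],4],
    [[0,0,0],[0,0,0],4],
    [[0,0,0],[0,0,0],4],
    [[0,0,0],[0,0,0],4],
    [[0,0,0],[0,0,0],4],
    [[0,0,0],[0,0,0],4],
    [[0,0,0],[0,0,0],4],
  ],
)

```text
time_s: 14.7
tcp_pos: [0.5993, -0.0083, 0.0582]
tool_rot: [3.141, -0.0, 3.062]
wrist_force: [-4.8, 0.4, -3.9]
opening: 0.0556
grip_force: 53.6
```

Call:
drive_tool(
  plan=[
    [[0,0,0],[-0.05,0,0],4],
    [[0,0,0],[0,0,0],4],
    [[0,0,0],[0,0,0],4],
    [[0,0,0],[0,0,0],4],
    [[0,0,0],[0,0,0],4],
    [[0,0,0],[0,0,0],4],
    [[0,0,0],[0,0,0],4],
    [[0,0,0],[0,0,0],4],
    [[0,0,0],[0,0,0],4],
    [[0,0,0],[0,0,0],4],
  ],
)

```text
time_s: 15.53
tcp_pos: [0.5999, -0.0084, 0.0583]
tool_rot: [3.141, -0.0, 3.062]
wrist_force: [-4.4, 0.8, -4.8]
opening: 0.0555
grip_force: 53.6
```

Call:
drive_tool(
  plan=[
    [[0,0,0],[0,0,0.1],4],
    [[0,0,0],[0,0,0.1],4],
    [[0,0,0],[0,0,0],4],
    [[0,0,0],[0,0,0],4],
    [[0,0,0],[0,0,0],5.8],
    [[0,0,0],[0,0,0],7],
    [[0,0,0],[0,0,0],8.5],
    [[0,0,0],[0,0,0],8.5],
    [[0,0,0],[0,0,0],8.5],
    [[0,0,0],[0,0,0],8.5],
  ],
)

```text
time_s: 16.37
tcp_pos: [0.6004, -0.0086, 0.0566]
tool_rot: [-3.141, 0.001, 3.062]
wrist_force: [-0.1, -0.1, -0.3]
opening: 0.0853
grip_force: 0.0
```

Call:
drive_tool(
  plan=[
    [[0,0,0],[0,0,-0.8],8.5],
    [[0,0,0],[0,0,-1.6],8.5],
    [[0,0,0],[0,0,-2],8.5],
    [[0,0,0],[0,0,-2],8.5],
    [[0,0,0],[0,0,-2],8.5],
    [[0,0,0],[0,0,-2],8.5],
    [[0,0,0],[0,0,-2],8.5],
    [[0,0,0],[0,0,-2],8.5],
    [[0,0,0],[0,0,-1.6],8.5],
    [[0,0,0],[0,0,-1],8.5],
  ],
)

```text
time_s: 17.2
tcp_pos: [0.6009, -0.0086, 0.2294]
tool_rot: [-3.141, 0.004, 3.062]
wrist_force: [-0.1, -0.1, 0.6]
opening: 0.0849
grip_force: 0.0
```

Call:
drive_tool(
  plan=[
    [[0,0,0],[-0.3,3.0,0],8.5],
    [[0,0,0],[-0.3,3.0,0],8.5],
    [[0,0,0],[-0.3,3.0,0],8.5],
    [[0,0,0],[-0.3,3.0,0],8.5],
    [[0,0,0],[-0.3,3.0,0],8.5],
    [[0,0,0],[-0.3,3.0,0],8.5],
    [[0,0,0],[-0.3,3.0,0],8.5],
    [[0,0,0],[-0.3,3.0,0],8.5],
    [[0,0,0],[-0.3,3.0,0],8.5],
    [[0,0,-3.3],[-0.3,3.0,0],8.5],
  ],
)

```text
time_s: 18.03
tcp_pos: [0.6536, 0.2897, 0.2261]
tool_rot: [-3.141, -0.0, 3.12]
wrist_force: [0.5, -0.7, 0.5]
opening: 0.0847
grip_force: 0.0
```

```bash
python3 - <<'E'
from h import *
p=vision.read_camera("wrist"); cv2.imwrite("pics/w3.png",p["img"])
b=vision.boxes_of("tin_a",p); print([(round(d["score"],2),np.round(d["box"])) for d in b])
t=vision.read_camera("top"); cv2.imwrite("pics/t3.png",cv2.resize(t["img"][140:300,180:400],None,fx=3,fy=3,interpolation=cv2.INTER_CUBIC))
H,S,V=cv2.split(cv2.cvtColor(p["img"],cv2.COLOR_BGR2HSV)); m=((S<60)&(V>110)).astype(np.uint8)
for d in b: print(rect(p,m,d["box"],.094))
st(.607,-.310,178.7)
E
```

```text
[(0.74, array([  0., 121.,  48.,  75.]))]
(array([591.8,  81. ]), array([ 5.3, 39.3]), 85.1)
t 18.18 tcp [0.6532 0.2902 0.2255] rpy [-1.800e+02 -1.000e-01  1.789e+02] F [-0.23 -0.68  0.57] op 0.0851 grip 0.0
tool cm x 3.45 y -60.09 wz 0.2 j6 -1.3
```

View pics/w3.png

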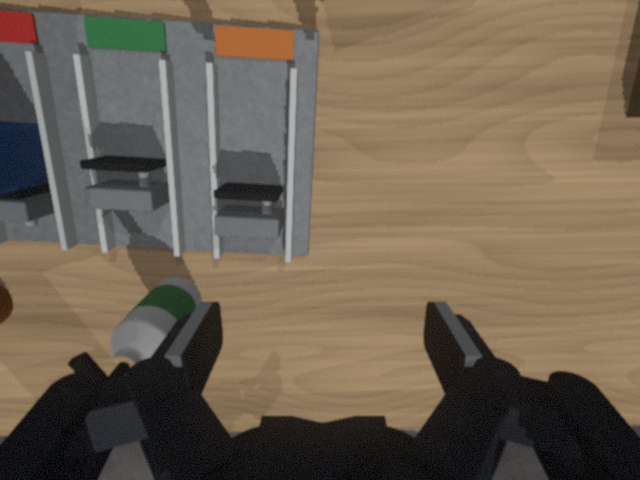

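View pics/t3.png

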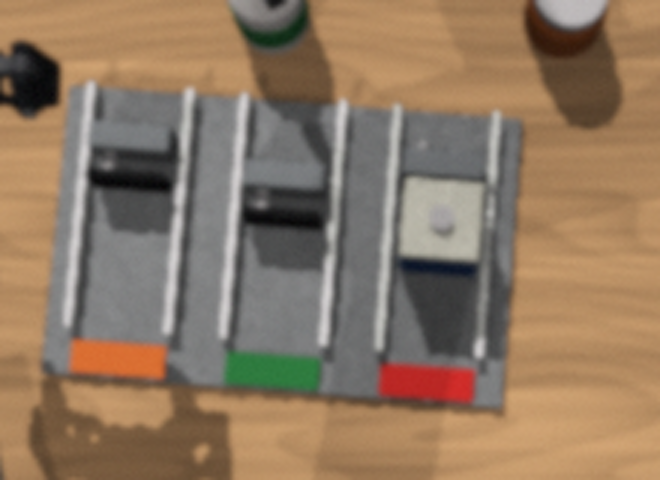

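The first tin stands squarely in the red lane. I got the sign of the sideways move wrong, so the gripper went left of the rack; nothing was touched. Moving back to the far tin.

Call:
drive_tool(
  plan=[
    [[0,0,0],[0.2,-2.5,0],8.5],
    [[0,0,0],[0.2,-3.6,0],8.5],
    [[0,0,0],[0.2,-3.6,0],8.5],
    [[0,0,0],[0.2,-3.6,0],8.5],
    [[0,0,0],[0.2,-3.6,0],8.5],
    [[0,0,0],[0.2,-3.6,0],8.5],
    [[0,0,0],[0.2,-3.6,0],8.5],
    [[0,0,0],[0.2,-3.6,0],8.5],
    [[0,0,0],[0.2,-3.6,0],8.5],
    [[0,0,0],[0.2,-3.6,0],8.5],
  ],
)

```text
time_s: 19.02
tcp_pos: [0.6248, -0.0632, 0.2265]
tool_rot: [-3.141, -0.0, 3.117]
wrist_force: [0.3, 1.1, -0.1]
opening: 0.0852
grip_force: 0.0
```

Call:
drive_tool(
  plan=[
    [[0,0,0],[0.2,-3.6,0],8.5],
    [[0,0,0],[0.2,-3.6,0],8.5],
    [[0,0,0],[0.2,-3.6,0],8.5],
    [[0,0,0],[0.2,-3.6,0],8.5],
    [[0,0,0],[0.2,-3.4,0],8.5],
    [[0,0,0],[0.2,-3.0,0],8.5],
    [[0,0,0],[0.2,-2.4,0],8.5],
    [[0,0,0],[0,-1.8,0],8.5],
    [[0,0,0],[0,0,0],8.5],
    [[0,0,0],[0,0,0],8.5],
  ],
)

```text
time_s: 19.85
tcp_pos: [0.6052, -0.3113, 0.2261]
tool_rot: [3.141, -0.001, 3.116]
wrist_force: [0.1, -0.5, -0.3]
opening: 0.085
grip_force: 0.0
```

```bash
python3 - <<'E'
from h import *
p=vision.read_camera("wrist"); cv2.imwrite("pics/w4.png",p["img"])
b=vision.boxes_of("tin_a",p)
H,S,V=cv2.split(cv2.cvtColor(p["img"],cv2.COLOR_BGR2HSV)); m=((S<60)&(V>110)).astype(np.uint8)
for d in b:
    print(round(d["score"],2),np.round(d["box"]),rect(p,m,d["box"],.094))
st(.607,-.310,178.7)
E
```

```text
0.98 [596. 158.  44.  74.] (array([591.6, -96.9]), array([1.7, 0. ]), 12.2)Traceback (most recent call last):
  File "<stdin>", line 6, in <module>
  File "h.py", line 10, in rect
    c=max(cv2.findContours(k,cv2.RETR_EXTERNAL,cv2.CHAIN_APPROX_NONE)[0],key=cv2.contourArea)
ValueError: max() iterable argument is empty
```

View pics/w4.png

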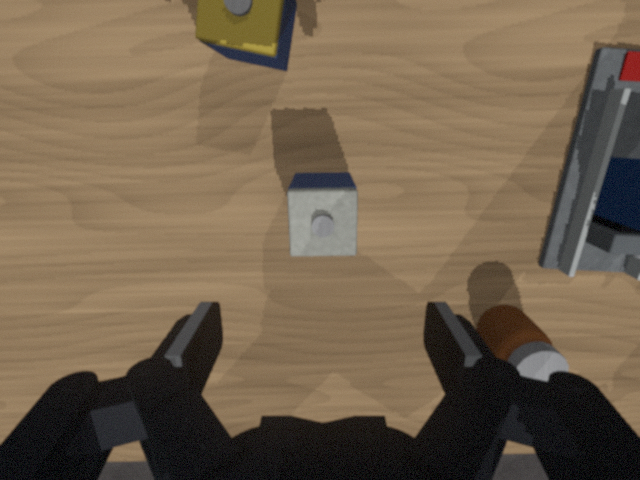

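The far white tin is at (322,222), square to the fingers and where expected. I'll go down 18.1 cm, with a small correction at the start.

```bash
python3 - <<'E'
from h import *
p=vision.read_camera("wrist")
H,S,V=cv2.split(cv2.cvtColor(p["img"],cv2.COLOR_BGR2HSV)); m=((S<60)&(V>110)).astype(np.uint8)
c,s,a=rect(p,m,(280,165,90,100),.094); print(c,s,a)
st(c[0]/1000,c[1]/1000,90+a)
E
```

```text
[ 606.5 -312.7] [55.8 57.6] 89.4
t 20.0 tcp [ 0.6062 -0.309   0.2264] rpy [180.   -0.  178.7] F [ 0.91 -0.16  0.02] op 0.0854 grip 0.0
tool cm x -0.04 y -0.37 wz -0.7 j6 -2.2
```

Call:
drive_tool(
  plan=[
    [[0,0,-0.7],[0,-0.3,1],8.5],
    [[0,0,0],[0,0,2.1],8.5],
    [[0,0,0],[0,0,2.1],8.5],
    [[0,0,0],[0,0,2.1],8.5],
    [[0,0,0],[0,0,2.1],8.5],
    [[0,0,0],[0,0,2.1],8.5],
    [[0,0,0],[0,0,2.1],8.5],
    [[0,0,0],[0,0,2],8.5],
    [[0,0,0],[0,0,1.6],8.5],
    [[0,0,0],[0,0,0.9],8.5],
  ],
)

```text
time_s: 20.83
tcp_pos: [0.6049, -0.311, 0.0419]
tool_rot: [3.139, -0.004, 3.133]
wrist_force: [-0.4, 0.1, -0.7]
opening: 0.085
grip_force: 0.0
```

Call:
drive_tool(
  plan=[
    [[0,0,0],[0,0,0],7],
    [[0,0,0],[0,0,0],5],
    [[0,0,0],[0,0,0],4],
    [[0,0,0],[0,0,0],4],
    [[0,0,0],[0,0,0],4],
    [[0,0,0],[0,0,0],4],
    [[0,0,0],[0,0,0],4],
    [[0,0,0],[0,0,0],4],
    [[0,0,0],[0,0,0],4],
    [[0,0,0],[0,0,0],4],
  ],
  squeeze=60,
)

```text
time_s: 21.67
tcp_pos: [0.607, -0.3132, 0.0465]
tool_rot: [-3.141, 0.001, 3.132]
wrist_force: [0.8, 2.6, 6.0]
opening: 0.0552
grip_force: 64.9
```

Call:
drive_tool(
  plan=[
    [[0,0,0],[0,0,-0.5],4],
    [[0,0,0],[0,0,-1],4],
    [[0,0,0],[0,0,-1.5],4],
    [[0,0,0],[0,0,-1.5],4],
    [[0,0,0],[0,0,-1.5],4],
    [[0,0,0],[0,0,-1],4],
    [[0,0,0],[0,0,-0.5],4],
    [[0,0,0],[0,0,0],4],
    [[0,0,0],[0,0,0],4],
    [[0,0,0],[0,0,0],4],
  ],
)

```text
time_s: 22.5
tcp_pos: [0.6057, -0.3124, 0.1192]
tool_rot: [3.14, -0.002, 3.131]
wrist_force: [0.3, 0.7, -3.9]
opening: 0.0552
grip_force: 64.2
```

```bash
python3 - <<'E'
from h import *
F=[]
for i in range(5): vision.read_camera("wrist"); F.append(robot.sense()["wrist_force"])
print(np.round(F,1).tolist(), np.mean(F,0))
O=np.array([.4992,.1156]); e=np.array([.9965,-.084])
print("mid"); st(*(O+.045*e),175.2)
print("left"); st(*(np.array([.5086,.230])+.055*e),175.2)
E
```

```text
[[-0.2, 1.8, -3.8], [0.4, -0.3, -4.6], [-0.1, -0.1, -3.8], [-0.6, 0.5, -3.5], [0.7, -0.6, -4.1]] [ 0.05041028  0.26638134 -3.95448   ]
mid
t 22.75 tcp [ 0.606  -0.3126  0.1195] rpy [ 1.800e+02 -1.000e-01  1.794e+02] F [ 0.73 -0.57 -4.09] op 0.0557 grip 64.2
tool cm x 6.63 y 42.38 wz 4.2 j6 -2.21
left
t 22.75 tcp [ 0.606  -0.3126  0.1195] rpy [ 1.800e+02 -1.000e-01  1.794e+02] F [ 0.73 -0.57 -4.09] op 0.0557 grip 64.2
tool cm x 4.81 y 53.76 wz 4.2 j6 -2.21
```

About 4 N means half full, so it goes in the orange (left) lane. I'll raise it over the placed tin on the way.

Call:
drive_tool(
  plan=[
    [[0,0,4.2],[0,0,-0.8],4],
    [[0,0,0],[0,1,-1.6],4],
    [[0,0,0],[0,2,-2],4],
    [[0,0,0],[0,3,-2],4],
    [[0,0,0],[0,3.3,-1],4],
    [[0,0,0],[0,3.3,0],4],
    [[0,0,0],[0,3.3,0],4],
    [[0,0,0],[0,3.3,0],4],
    [[0,0,0],[0,3.3,0],4],
    [[0,0,0],[0,3.3,0],4],
  ],
)

```text
time_s: 23.58
tcp_pos: [0.6279, -0.0535, 0.1957]
tool_rot: [3.142, 0.002, 3.06]
wrist_force: [1.0, -0.9, -3.7]
opening: 0.055
grip_force: 64.9
```

Call:
drive_tool(
  plan=[
    [[0,0,0],[0,3.3,0],4],
    [[0,0,0],[0,3.3,0],4],
    [[0,0,0],[0,3.3,0],4],
    [[0,0,0],[0,3.3,0],4],
    [[0,0,0],[0,3.3,0],4],
    [[0,0,0],[0,3,0],4],
    [[0,0,0],[0,2.4,0],4],
    [[0,0,0],[0,2,0],4],
    [[0,0,0],[0,1.2,0],4],
    [[0,0,0],[0,0.5,0],4],
  ],
)

```text
time_s: 24.42
tcp_pos: [0.6489, 0.2016, 0.1952]
tool_rot: [3.141, 0.001, 3.062]
wrist_force: [0.1, -0.6, -2.9]
opening: 0.0553
grip_force: 64.8
```

```bash
python3 - <<'E'
from h import *
F=[]
for i in range(4): p=vision.read_camera("wrist"); F.append(robot.sense()["wrist_force"][2])
print(np.mean(F))
st(*(np.array([.5086,.230])+.055*np.array([.9965,-.084])),175.2)
for q in ("tag_full","tag_half","tag_empty"):
    for d in vision.tip_of(q,p)[:1]: print(q,round(d["score"],2),w(p,d["position"],.01).round(3))
E
```

```text
-3.6115079578571785
t 24.62 tcp [0.6492 0.1982 0.1945] rpy [-180.     0.   175.2] F [ 0.12  0.45 -3.32] op 0.0554 grip 64.8
tool cm x 8.78 y 1.98 wz -0.0 j6 -1.37
tag_full 0.88 [[0.502 0.116]]
tag_half 0.67 [[0.511 0.231]]
tag_empty 0.76 [[ 0.49 -0.  ]]
```

Call:
drive_tool(
  plan=[
    [[0,0,0],[0.6,0.2,0],4],
    [[0,0,0],[1.4,0.3,0],4],
    [[0,0,0],[1.6,0.4,0],4],
    [[0,0,0],[1.6,0.4,0],4],
    [[0,0,0],[1.6,0.4,0],4],
    [[0,0,0],[1.3,0.3,0],4],
    [[0,0,0],[0.7,0,0],4],
    [[0,0,0],[0,0,1],4],
    [[0,0,0],[0,0,2],4],
    [[0,0,0],[0,0,1.5],4],
  ],
)

```text
time_s: 25.6
tcp_pos: [0.5636, 0.2261, 0.1482]
tool_rot: [-3.142, 0.001, 3.058]
wrist_force: [-1.0, 0.1, -3.1]
opening: 0.0555
grip_force: 65.0
```

```bash
python3 - <<'E'
from h import *
p=vision.read_camera("top")
st(*(np.array([.5087,.2305])+.055*np.array([.9965,-.084])),175.2)
E
```

```text
t 25.65 tcp [0.5612 0.2255 0.1441] rpy [-179.9   -0.3  175.2] F [-2.78 -1.92 -6.9 ] op 0.0557 grip 64.7
tool cm x -0.22 y 0.06 wz -0.0 j6 -1.3
```

Call:
drive_tool(
  plan=[
    [[0,0,0],[-0.2,0,0.6],4],
    [[0,0,0],[0,0,1.2],4],
    [[0,0,0],[0,0,1.4],4],
    [[0,0,0],[0,0,1.4],4],
    [[0,0,0],[0,0,1.2],4],
    [[0,0,0],[0,0,0.8],4],
    [[0,0,0],[0,0,0.5],4],
    [[0,0,0],[0,0,0],4],
    [[0,0,0],[0,0,0],4],
    [[0,0,0],[0,0,0],4],
  ],
)

```text
time_s: 26.48
tcp_pos: [0.566, 0.2266, 0.0793]
tool_rot: [3.141, 0.002, 3.058]
wrist_force: [0.2, -0.2, -3.3]
opening: 0.0553
grip_force: 65.0
```

Call:
drive_tool(
  plan=[
    [[0,0,0],[0,0.1,0.6],4],
    [[0,0,0],[0,0,0.7],4],
    [[0,0,0],[0,0,0.5],4],
    [[0,0,0],[0,0,0.3],4],
    [[0,0,0],[0,0,0],4],
    [[0,0,0],[-0.3,0,0],4],
    [[0,0,0],[-0.5,0,0],4],
    [[0,0,0],[-0.5,0,0],4],
    [[0,0,0],[-0.4,0,0],4],
    [[0,0,0],[-0.3,0,0],4],
  ],
)

```text
time_s: 27.32
tcp_pos: [0.586, 0.2256, 0.0574]
tool_rot: [3.141, 0.001, 3.058]
wrist_force: [0.5, -0.6, -3.4]
opening: 0.0555
grip_force: 65.0
```

Call:
drive_tool(
  plan=[
    [[0,0,0],[-0.3,0,0],4],
    [[0,0,0],[-0.4,0,0],4],
    [[0,0,0],[-0.3,0,0],4],
    [[0,0,0],[-0.2,0,0],4],
    [[0,0,0],[-0.1,0,0],4],
    [[0,0,0],[-0.1,0,0],4],
    [[0,0,0],[-0.1,0,0],4],
    [[0,0,0],[0,0,0],4],
    [[0,0,0],[0,0,0],4],
    [[0,0,0],[0,0,0],4],
  ],
)

```text
time_s: 28.15
tcp_pos: [0.6, 0.2245, 0.0573]
tool_rot: [-3.142, -0.0, 3.058]
wrist_force: [-0.6, -0.2, -2.8]
opening: 0.0557
grip_force: 65.0
```

Call:
drive_tool(
  plan=[
    [[0,0,0],[-0.1,-0.1,0],4],
    [[0,0,0],[-0.1,0,0],4],
    [[0,0,0],[-0.1,0,0],4],
    [[0,0,0],[-0.1,0,0],4],
    [[0,0,0],[0,0,0],4],
    [[0,0,0],[0,0,0],4],
    [[0,0,0],[0,0,0],4],
    [[0,0,0],[0,0,0],4],
    [[0,0,0],[0,0,0],4],
    [[0,0,0],[0,0,0],4],
  ],
)

```text
time_s: 28.98
tcp_pos: [0.604, 0.2232, 0.0573]
tool_rot: [-3.142, -0.0, 3.058]
wrist_force: [-0.5, -0.4, -3.9]
opening: 0.0556
grip_force: 65.0
```

Call:
drive_tool(
  plan=[
    [[0,0,0],[-0.1,0,0],4],
    [[0,0,0],[-0.1,0,0],4],
    [[0,0,0],[-0.1,0,0],4],
    [[0,0,0],[-0.1,0,0],4],
    [[0,0,0],[0,0,0],4],
    [[0,0,0],[0,0,0],4],
    [[0,0,0],[0,0,0],4],
    [[0,0,0],[0,0,0],4],
    [[0,0,0],[0,0,0],4],
    [[0,0,0],[0,0,0],4],
  ],
)

```text
time_s: 29.82
tcp_pos: [0.6072, 0.223, 0.057]
tool_rot: [-3.141, -0.002, 3.058]
wrist_force: [-5.7, 0.1, -2.1]
opening: 0.0551
grip_force: 65.3
```

Call:
drive_tool(
  plan=[
    [[0,0,0],[-0.1,0,0],4],
    [[0,0,0],[-0.1,0,0],4],
    [[0,0,0],[-0.1,0,0],4],
    [[0,0,0],[-0.1,0,0],4],
    [[0,0,0],[-0.1,0,0],4],
    [[0,0,0],[-0.1,0,0],4],
    [[0,0,0],[-0.1,0,0],4],
    [[0,0,0],[-0.1,0,0],4],
    [[0,0,0],[0,0,0],4],
    [[0,0,0],[0,0,0],4],
  ],
)

```text
time_s: 30.65
tcp_pos: [0.6154, 0.2223, 0.057]
tool_rot: [-3.142, -0.001, 3.058]
wrist_force: [-5.3, 0.4, -2.1]
opening: 0.0554
grip_force: 65.3
```

Call:
drive_tool(
  plan=[
    [[0,0,0],[-0.1,0,0],4],
    [[0,0,0],[-0.1,0,0],4],
    [[0,0,0],[-0.05,0,0],4],
    [[0,0,0],[0,0,0],4],
    [[0,0,0],[0,0,0],4],
    [[0,0,0],[0,0,0],4],
    [[0,0,0],[0,0,0],4],
    [[0,0,0],[0,0,0],4],
    [[0,0,0],[0,0,0],4],
    [[0,0,0],[0,0,0],4],
  ],
)

```text
time_s: 31.48
tcp_pos: [0.618, 0.2221, 0.057]
tool_rot: [-3.142, -0.001, 3.058]
wrist_force: [-4.3, 0.9, -3.4]
opening: 0.0555
grip_force: 65.3
```

Call:
drive_tool(
  plan=[
    [[0,0,0],[-0.05,0,0],4],
    [[0,0,0],[-0.05,0,0],4],
    [[0,0,0],[0,0,0],4],
    [[0,0,0],[0,0,0],4],
    [[0,0,0],[0,0,0],4],
    [[0,0,0],[0,0,0],4],
    [[0,0,0],[0,0,0],4],
    [[0,0,0],[0,0,0],4],
    [[0,0,0],[0,0,0],4],
    [[0,0,0],[0,0,0],4],
  ],
)

```text
time_s: 32.32
tcp_pos: [0.6191, 0.2219, 0.057]
tool_rot: [-3.142, -0.001, 3.058]
wrist_force: [-4.3, 1.4, -4.0]
opening: 0.0554
grip_force: 65.3
```

Call:
drive_tool(
  plan=[
    [[0,0,0],[0,0,0.1],4],
    [[0,0,0],[0,0,0],4],
    [[0,0,0],[0,0,0],4],
    [[0,0,0],[0,0,0],4],
    [[0,0,0],[0,0,0],5.8],
    [[0,0,0],[0,0,0],7],
    [[0,0,0],[0,0,0],8.5],
    [[0,0,0],[0,0,0],8.5],
    [[0,0,0],[0,0,0],8.5],
    [[0,0,0],[0,0,0],8.5],
  ],
)

```text
time_s: 33.15
tcp_pos: [0.6199, 0.2218, 0.0567]
tool_rot: [3.141, 0.001, 3.058]
wrist_force: [0.4, 0.1, 0.4]
opening: 0.0849
grip_force: 0.0
```

Call:
drive_tool(
  plan=[
    [[0,0,0],[0,0,-0.8],8.5],
    [[0,0,0],[0,0,-1.6],8.5],
    [[0,0,0],[0,0,-2],8.5],
    [[0,0,0],[0,0,-2],8.5],
    [[0,0,0],[0,0,-2],8.5],
    [[0,0,0],[0,0,-2],8.5],
    [[0,0,0],[0,0,-2],8.5],
    [[0,0,0],[0,0,-2],8.5],
    [[0,0,0],[0,0,-1.6],8.5],
    [[0,0,0],[0,0,-1],8.5],
  ],
)

```text
time_s: 33.98
tcp_pos: [0.6204, 0.2221, 0.2296]
tool_rot: [3.141, 0.004, 3.058]
wrist_force: [0.3, -0.9, -0.9]
opening: 0.0851
grip_force: 0.0
```

Call:
drive_tool(
  plan=[
    [[0,0,0],[2,0,0],8.5],
    [[0,0,0],[2,0,0],8.5],
    [[0,0,0],[2,0,0],8.5],
    [[0,0,0],[2,0,0],8.5],
    [[0,0,0],[2,0,0],8.5],
    [[0,0,0],[2,0,0],8.5],
    [[0,0,0],[2,0,0],8.5],
    [[0,0,0],[2,0,0],8.5],
    [[0,0,0],[0,0,0],8.5],
    [[0,0,0],[0,0,0],8.5],
  ],
)

```text
time_s: 34.82
tcp_pos: [0.4595, 0.2353, 0.2265]
tool_rot: [3.142, 0.0, 3.059]
wrist_force: [1.2, 0.1, -1.0]
opening: 0.0848
grip_force: 0.0
```

```bash
python3 - <<'E'
from h import *
p=vision.read_camera("scene"); t=vision.read_camera("top")
a=cv2.resize(p["img"][170:350,250:500],(750,540))[:300]
b=cv2.resize(t["img"][150:300,180:400],(750,511))[:300]
cv2.imwrite("pics/end.png",np.vstack([a,b]))
H,S,V=cv2.split(cv2.cvtColor(t["img"],cv2.COLOR_BGR2HSV))
k=((S<60)&(V>110)).astype(np.uint8)
for d in vision.boxes_of("tin_a",t): 
    c,s,an=rect(t,k,np.array(d["box"])+[-3,-3,6,6],.104); v=c/1000-[.6037,.1068]
    print(c,s,an,"rack",(v@[.9965,-.084]).round(4),(v@[.084,.9965]).round(4))
E
```

```text
[595.1 -10. ] [71.1 86.3] 89.8 rack 0.0012 -0.1171
[615.4 223.8] [74.1 62.7] 0.7 rack 0.0018 0.1176
```

View pics/end.png

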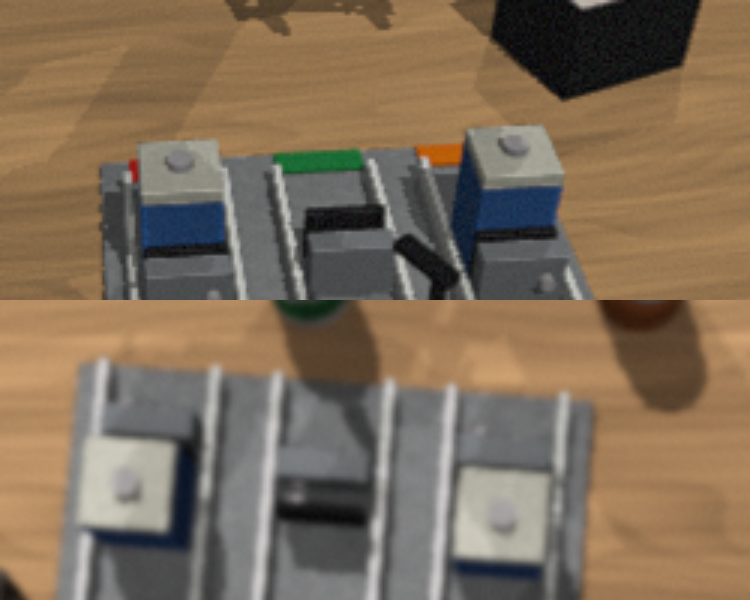

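Both tins stand upright in the red and orange lanes with the plates behind them pushed back. The middle plate is untouched and the gripper is clear, so I'm handing in.

```bash
python3 -c "
from cell import robot
print(robot.finish_job())"
```

```text
the job is handed in; nothing more can be done
None
```

I handed the job in at about 35 s, with no verdict returned: the empty tin (about 1.4 N) is in the red lane and the half-full tin (about 3.8 N) is in the orange lane, both released, with each plate pushed in about 12 mm and the green lane's plate untouched.

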